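# Hang the shelf arm and lock it with the hex key

### The arm

A 7-joint arm with a two-finger parallel gripper is mounted at the origin on the work surface. World frame = base frame: x ahead of the robot, y to its left, z up, the work surface at z = 0. Lengths are in mm, angles in rad, forces in N, time in s.
With the tool pointing down it reaches from about 400 to 875 mm from the base axis. Payload 6.5 kg.
Tool frame: the origin (TCP) lies between the finger pads; the fingertips stand 14 mm ahead of it and the grasp point (between the pads) lies 5 mm behind it; z points along the fingers, y is the line along which they close (so a half turn about z gives the same grasp; the last joint's range is limited). The gripper opens to 85 mm and grips with 20 to 120 N. Pads are 22 mm wide; open, the fingers measure 114 mm over their backs; the gripper's body (76 mm by 85 mm) begins 54 mm behind the grasp point. The pads swing forward as they close: fully open they stand 13 mm farther back than shut.
Start: joints at [1.089, 0.536, -0.004, 1.538, 0.003, 1.067, -0.071], TCP at [262.544, -594.61, 216.09] pointing down, gripper open.
Joint ranges: [-2.7, 2.7], [-0.37, 2.16], [-1.27, 1.26], [0.24, 2.4], [-1.31, 4.45], [0.19, 1.91], [-2.76, 2.76]. Speed limits (rad/s): [2.39, 2.39, 3.14, 3.14, 3.14, 3.14, 3.14].

### API

Orientations are given as a unit quaternion [w, x, y, z].
In Python, from cell import r, planner, eyes, status gives the robot as it stands. Calls block until the motion is done:
- r.move_to(position, orientation): joint-space move of the TCP to a pose.
- r.line_to(position, rotation=None, max_speed=150): straight line of the TCP; rotation=None keeps the orientation; max_speed is the mean speed in mm/s.
- r.move_j(angles): joint-space move.
- r.set_gripper(opening, grasp_force=None): finger opening in mm; grasp_force is the grip in N (None keeps the last); returns when the fingers have stopped.
- r.wait(seconds).
- planner.inverse_kinematics(position, orientation): joint angles nearest the present ones, or None.
- eyes.read_camera(name): name is "scene" or "side" or "wrist"; returns a dict with "pixels" (400x640x3 uint8, red, green, blue), "fx", "fy", "cx", "cy" (pixels), "R" (3x3) and "t" (3): a world point X has camera coordinates R X + t; the wrist camera has in their place "tool_from_camera" (4x4, takes a point from camera to tool coordinates, whose origin is the TCP and whose axes are the flange's). Camera axes: x right, y down, z forward; pixel columns grow to the right and rows downward; lengths in mm; the calibration is good to about 2 mm. A picture is of the moment at which its call begins: read the wrist's pose just before it. There is no depth.
A pose or a line that the arm cannot do raises r.PlanningError and nothing moves.
- r.job_done(): hands the job in; it is judged then, once.
Readings, each from a call of its own:
- status.read_t(): time.
- status.read_joint_positions(): joint angles.
- status.read_qvel(): joint speeds.
- status.read_joint_torque(): joint torques, N m.
- status.read_eef_pos(): TCP position.
- status.read_eef_rot(): TCP orientation.
- status.read_force(): force on the tool from outside, world axes, zero at the start.
- status.read_wrist_torque(): the same for the moment, N m.
- status.read_gripper_width(): finger opening in mm.
- status.read_gripper_force(): force on a finger pad.
Only numpy, scipy, OpenCV 4.12 (cv2) and the standard library are available. Lean on these libraries where they do the work, as an engineer would, in place of code of your own. Each camera call takes 0.05 s, during which the arm holds its last target. There are 200 camera calls.

### The job

Hang the loose shelf arm on the roasting bench's stand: hook its two tabs into the two slots and push it down until it is locked fully home. Then pull the hex key out of the lock screw, where it sits by its long arm, flip it round so that its short arm is fully in the screw, and push the end of the long arm down to turn the stiff screw clockwise until it stops. Leave the key standing in the screw by its short arm, and do not push or knock over the mug, the jar and the tamper.

Things in the scene. Friction and masses are not known exactly. Their poses are not given: they have to be found in the camera images.
- stand: Stand: fixed upright aluminium panel 210 mm wide, 230 high, facing away from the robot to its right (+x, -y); front face 30 mm before this origin. Axes: x into the panel; y to the left of one who faces it (towards the robot); z up. Slots, one above the other, at y = +75 mm; lock screw at y = -70 mm; under it a rest 12 mm wide sticks out 46 mm, top 9 mm below the screw's axis.
- stand_slots (a point): Point on the stand's front face midway between its two slots, 135 mm above the bench; axes as body stand. Each slot is 10 mm wide and 28 mm high; they are centred 18 mm above and 18 mm below this point. The front wall is 5 mm thick, free space behind.
- bracket_mid (a point): Shelf arm: loose plain steel bar 130 x 30 wide x 45 high, mm, 0.25 to 0.5 kg, standing upright on the bench. This point: mid bar, half-way up; grip here across the 30 mm. x along the bar to its hooks, z up. The outer face of its back plate (30 wide, 70 high from the underside) is at x = +66. To hook it: square to the panel, this point 13.5 (+-3) below stand_slots, move in, then lower 14 mm.
- bracket: The whole shelf arm; origin 22.5 mm under bracket_mid, same axes. Two downturned hooks 6 mm wide stick 13.5 mm out of the back plate: necks 10 mm high, undersides at z = 18 and 54 mm; after a 7.5 mm gap for the panel's wall a tooth reaches 10 mm below each neck. Home: bracket_mid at x -66 to -68.5, y 0 (+-2), z -27.5 mm in the stand_slots frame (let go, it sags to about -31); push lightly.
- screw_mouth (a point): Lock screw: dark socket-head screw, head 24 mm across, 26 mm proud of the stand's front, axis level, 185 mm above the bench. This point: centre of the mouth of its hexagonal recess (25 mm deep, about 0.9 mm play round the key). x into the screw; y, z turn with it: at the start y level and a corner of the hexagon on top, which suits the key when its L lies level.
- lock_screw (a joint): Turn of the lock screw, rad: 0 at the start, grows clockwise as seen by one who faces it (tightening), stop at 0.62. Stiff: about 0.8 N m, that is some 6 N at 130 mm along the key's long arm. It stays where it is left.
- key_grip (a point): Hex key: loose dark steel L, 14 mm across flats, 0.2 kg. This point: on the long arm's centre line 55 mm from the corner, near the centre of mass; grip here across the 14 mm. x along the long arm, corner to tip; y along the short arm, corner to tip. At the start the L is level (sags 2 or 3 degrees), long arm 20 to 24 mm in the screw, short arm to the stand's +y.
- hex_key: The whole hex key; origin at its corner (where the centre lines meet), axes as key_grip. A quarter turn clockwise seen from above makes the short arm point into the screw and the long arm to the stand's -y; level it to about 4 degrees to enter. It has up to 0.15 rad of play before the screw follows; let go, it stays in the screw.
- key_short_tip (a point): End of the key's short arm, on its centre line, 70 mm from the corner; axes as key_grip. Fully in, it lies 25 mm inside the screw's mouth and the long arm is 45 mm in front of the mouth.
- key_long_tip (a point): End of the key's long arm, on its centre line, 154 mm from the corner; axes as key_grip.
- mug: White mug, 76 mm across, 85 mm high, on the bench to the right of the stand; leave it. Origin: centre of its underside.
- jar: Amber jar with a black lid, 68 mm across, 105 mm high, on the bench; leave it. Origin: centre of its underside.
- tamper: Steel coffee tamper, 58 mm across, 82 mm high, standing on the bench to the left of the stand; leave it. Origin: centre of its underside.
Mind the look-alikes: they are no part of the job. What is shaped like the hex_key but orange is not meant. Leave any red look-alike of the bracket alone.

How it is judged (in metres and radians):
On the way, in this order (a step that is already met when the one before it is completed fails the run):
1. the shelf arm's hooks are in the slots and pushed down home (x of bracket_mid in the frame of stand_slots between -0.074 and -0.061 m and y of bracket_mid in the frame of stand_slots between -0.006 and 0.006 m and z of bracket_mid in the frame of stand_slots between -0.036 and -0.0235 m and angle between bracket_mid's own z axis and vertical below 0.12 rad), for 0.2 s.
2. the key is flipped: its short arm is in the lock screw (x of key_short_tip in the frame of screw_mouth above 0.014 m and distance between key_short_tip and screw_mouth below 0.031 m and y of key_short_tip in the frame of screw_mouth between -0.006 and 0.006 m and z of key_short_tip in the frame of screw_mouth between -0.006 and 0.006 m), for 0.2 s.
3. the screw is tight, turned with the short arm in it (all of step 2 and value of joint lock_screw above 0.52 rad), for 0.2 s.
At the end, for the whole second after the job is handed in: The shelf arm hangs locked home in the slots (within 6 mm across, less than 4 mm too high, plate within about 6 mm of the panel, within 7 degrees of upright), the lock screw is past 0.52 rad, the key's short arm is at least 14 mm inside it, all released and at rest (all of step 1 and all of step 3 and linear speed of each of bracket, hex_key below 0.03 m/s); the robot touches nothing.
It fails at once if the lock screw is turned by anything but the key's short arm in it (value of joint lock_screw above 0.15 rad and distance between key_short_tip and screw_mouth above 0.04 m).
It fails at once if the mug, the jar or the tamper is pushed away or knocked over (distance of any of mug, jar, tamper from where it was at the start of the episode above 0.03 m or angle between any of mug, jar, tamper's own z axis and vertical above 0.6 rad).
It also fails if it takes over 72 s, if anything falls off the work surface, if the arm or the gripper's body presses on something with over 40 N, if the wrist force passes 120 N, or if a joint passes its speed limit or range.

## Working session

There is one attempt and no reset: what is moved stays moved. The work goes in short steps, each a Python script; the robot and the scene stay as the last script left them, time stands still between calls to the robot, and variables do not carry over. Pictures are saved under pics/ and viewed, at most 10 in all, crops included, and the job is handed in when it is done.

```bash
ls; mkdir -p pics
cat > h.py <<'E'
import numpy as np, cv2, json
from cell import r, planner, eyes, status
from scipy.spatial.transform import Rotation as Ro
def cam(n):
    if n=='wrist':
        p=np.array(status.read_eef_pos()); q=status.read_eef_rot()
    c=eyes.read_camera(n)
    if n=='wrist':
        T=np.array(c['tool_from_camera']); Rt=Ro.from_quat(np.roll(q,-1)).as_matrix()
        Rwc=Rt@T[:3,:3]; o=Rt@T[:3,3]+p
        c['R']=Rwc.T; c['t']=-Rwc.T@o
    c['R']=np.array(c['R']); c['t']=np.array(c['t'])
    return c
def save(c,f): cv2.imwrite(f,c['pixels'][:,:,::-1])
def ray(c,u,v):
    d=c['R'].T@np.array([(u-c['cx'])/c['fx'],(v-c['cy'])/c['fy'],1.]); return -c['R'].T@c['t'], d/np.linalg.norm(d)
def onz(c,u,v,z):
    o,d=ray(c,u,v); return o+d*(z-o[2])/d[2]
def tri(c1,p1,c2,p2):
    o,d=ray(c1,*p1); o2,d2=ray(c2,*p2)
    s=np.linalg.lstsq(np.stack([d,-d2],1),o2-o,rcond=None)[0]
    a,b=o+s[0]*d,o2+s[1]*d2; return (a+b)/2, np.linalg.norm(a-b)
def proj(c,X):
    p=c['R']@np.array(X)+c['t']; return np.array([c['fx']*p[0]/p[2]+c['cx'],c['fy']*p[1]/p[2]+c['cy']])
E
python3 - <<'E'
from h import *
for n in ['scene','side','wrist']:
    c=cam(n); save(c,f'pics/{n}0.png'); print(n,-c['R'].T@c['t'],c['fx'],c['R'][2])
a=cv2.imread('pics/scene0.png');b=cv2.imread('pics/side0.png')
print(status.read_t(),status.read_eef_rot())
E
```

```text
pics
scene [1452.1161448  -630.2051661   862.26256922] 479.7900491297483 [-0.67091946  0.46729907 -0.5757592 ]
side [-22.70509543 691.16604787 977.88938481] 448.565000697194 [ 0.47683563 -0.55884227 -0.67847115]
wrist [ 323.44962263 -567.16901951  373.19821375] 279.19117531103507 [-0.24235772 -0.10507547 -0.96448011]
0.15 [-6.32788642e-04  9.78462448e-01  2.06423847e-01 -1.83052108e-04]
```

View pics/scene0.png

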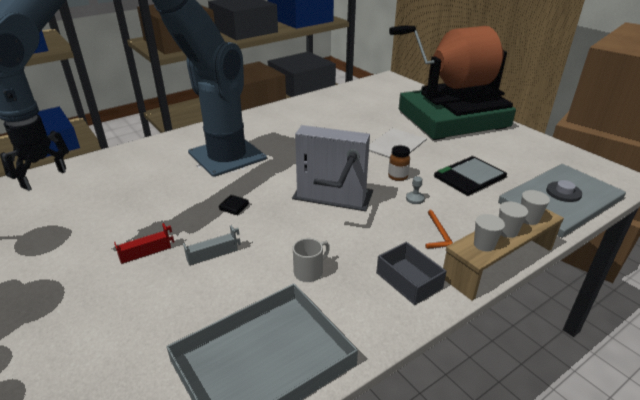

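View pics/side0.png

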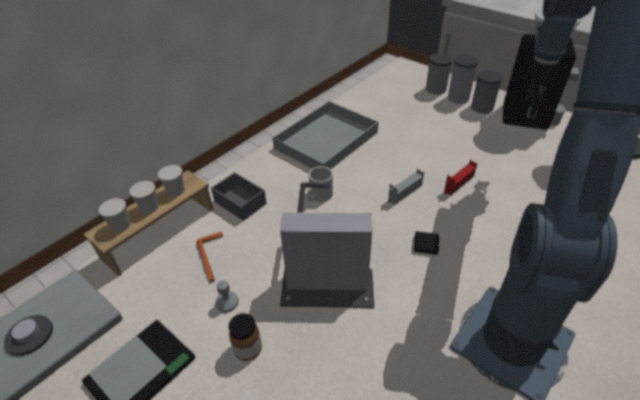

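Scene picture: stand at (332,165), with slots at (306,162), the dark key in the screw at about (335,172), grey bracket at (213,246), mug (308,260), jar (399,162) and tamper (416,190).
Look-alikes: red bracket at (145,243) and orange key at (438,230). I choose the grey bracket and the dark key in the screw. Close crop next.

Run:
```python
import cv2,numpy as np
a=cv2.imread('pics/scene0.png');b=cv2.imread('pics/side0.png')
A=cv2.resize(a[120:270,175:375],None,fx=4,fy=4,interpolation=cv2.INTER_CUBIC)
cv2.imwrite('pics/c1.png',A)
B=cv2.resize(b[160:310,270:470],None,fx=4,fy=4,interpolation=cv2.INTER_CUBIC)
cv2.imwrite('pics/c2.png',B)
```

```text
(no output)
```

View pics/c1.png

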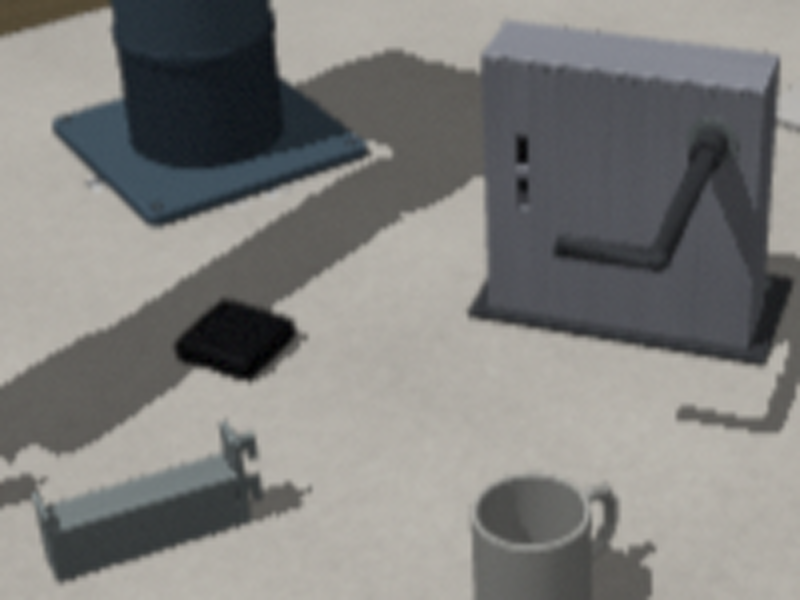

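View pics/c2.png

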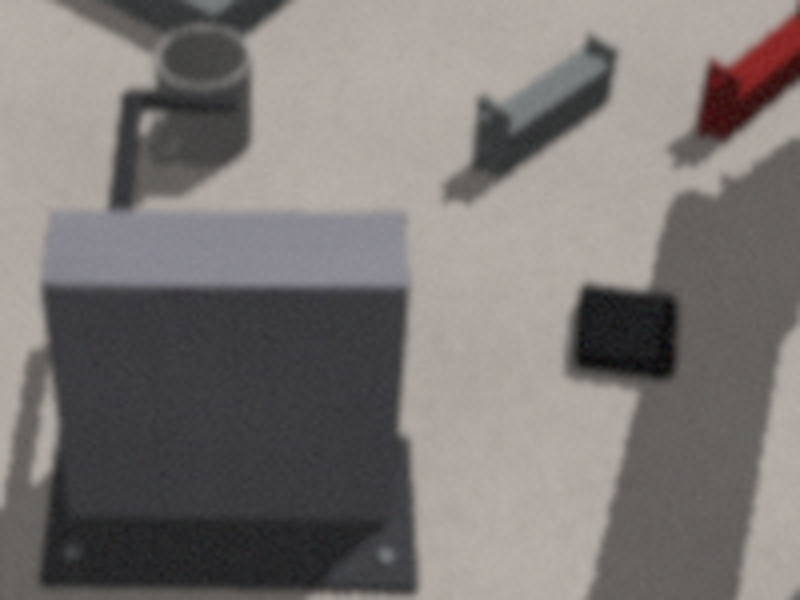

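Crop 1: stand's front top edge runs (483,58)-(772,96), with slots at (522,150) and (522,192). The screw is at (708,143), the key corner at (660,258) and the short tip at (558,245). The grey bracket's hooks are on its right end at (245,460). Crop 2 shows the stand's top face (50,212),(407,212),(408,288),(43,287) and the grey bracket at (545,100).

Run:
```python
from h import *
np.set_printoptions(precision=1,suppress=True)
S=cam('scene');D=cam('side')
a=lambda U,V:((U+.5)/4-.5+175,(V+.5)/4-.5+120)
b=lambda U,V:((U+.5)/4-.5+270,(V+.5)/4-.5+160)
for n,p,q in [('slotsideTop',(483,58),(407,212)),('screwTop',(772,96),(50,212)),('backtopR',(778,58),(43,287)),('backtopL',(505,22),(408,288)),
  ('corner',(660,258),(132,100))]:
    print(n,tri(S,a(*p),D,b(*q)),onz(S,*a(*p),230),onz(D,*b(*q),230))
print('slots',onz(S,*a(522,171),135)); print('screw',onz(S,*a(708,143),185)); 
print('keytip',onz(S,*a(558,245),183),'corner',onz(S,*a(660,258),183))
print('br scene z45', [onz(S,*a(*p),45) for p in [(60,530),(240,485),(225,455),(50,500)]])
print('br side z45', [onz(D,*b(*p),45) for p in [(507,130),(612,65),(590,50),(498,105)]])
for n,p,h in [('mug',(532,510),85)]: print(n,onz(S,*a(*p),h))
for n,p,h in [('jar',(401,152),105),('tamper',(416,180),82)]: print(n,onz(S,*p,h))
# grey mask of the bracket in side view
```

```text
slotsideTop (array([385. ,  52.8, 227.8]), np.float64(2.102363067966741)) [389.9  50.9 230. ] [383.3  53.7 230. ]
screwTop (array([551.7, 185.1, 226.7]), np.float64(4.257597670589117)) [557.8 182.4 230. ] [547.7 185.8 230. ]
backtopR (array([510.9, 229.3, 226.6]), np.float64(1.3122520063859968)) [515.6 224.2 230. ] [508.9 231.9 230. ]
backtopL (array([347.8, 100.1, 228.1]), np.float64(2.7466771393319283)) [349.7  97.3 230. ] [347.6 102.9 230. ]
corner (array([617.1,  39.3, 179.7]), np.float64(0.5327088189770962)) [678.4 -10.2 230. ] [576.9  80.6 230. ]
slots [404.8  73.2 135. ]
screw [522.1 156.1 185. ]
keytip [568.7  -9.2 183. ] corner [620.9  35.9 183. ]
br scene z45 [array([ 483.8, -348.1,   45. ]), array([ 511. , -230.9,   45. ]), array([ 476. , -224.1,   45. ]), array([ 451.2, -341.1,   45. ])]
br side z45 [array([ 475.8, -225.2,   45. ]), array([ 452.9, -342.8,   45. ]), array([ 476.5, -348. ,   45. ]), array([ 497.3, -245.3,   45. ])]
mug [ 686.  -112.9   85. ]
jar [488.8 393.1 105. ]
tamper [615. 338.  82.]
```

```bash
cat >> h.py <<'E'
def Q(yaw):  # tool down, tool x at yaw (deg)
    t=np.radians(yaw)/2; return [0,np.cos(t),np.sin(t),0]
E
python3 - <<'E'
from h import *
np.set_printoptions(precision=3,suppress=True)
r.move_to([481,-287,230],Q(77.5)); r.wait(.2)
c=cam('wrist'); save(c,'pics/w1.png'); 
np.savez('pics/w1.npz',R=c['R'],t=c['t'],k=[c['fx'],c['fy'],c['cx'],c['cy']])
print(status.read_t(),status.read_joint_positions(),status.read_eef_pos(),proj(c,[481,-287,45]))
print(np.array(c['tool_from_camera']))
E
```

```text
1.9083 [ 0.699  0.388 -0.307  1.752  0.135  1.022  0.122] [ 480.561 -287.942  229.876] [318.474 178.885]
[[   0.      -0.965   -0.264   66.904]
 [   1.       0.001   -0.      -0.003]
 [   0.      -0.264    0.965 -157.911]
 [   0.       0.       0.       1.   ]]
```

View pics/w1.png

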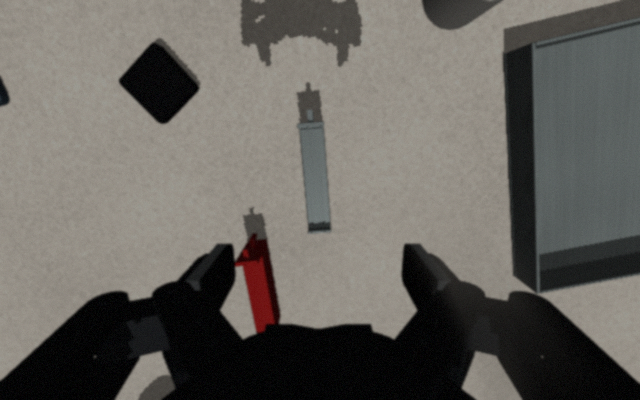

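The wrist picture shows the grey bracket standing, with its top at (300-330, 125-228) and hooks up at (309,113). The red look-alike is to the left at (262,290), and the left finger must clear it.

Run:
```python
from h import *
np.set_printoptions(precision=1,suppress=True)
im=cv2.imread('pics/w1.png').astype(int); d=np.load('pics/w1.npz'); fx,fy,cx,cy=d['k']
c=dict(R=d['R'],t=d['t'],fx=fx,fy=fy,cx=cx,cy=cy)
m=((im[:,:,0]-im[:,:,2])>2).astype(np.uint8); m=cv2.morphologyEx(m,cv2.MORPH_OPEN,np.ones((3,3),np.uint8))
n,l,s,_=cv2.connectedComponentsWithStats(m); k=l[178,314]; print(s[k])
m=l==k
L=[];Rr=[]
for v in range(140,216,5):
    x=np.where(m[v])[0]; L.append(onz(c,x[0]-.5,v,45)); Rr.append(onz(c,x[-1]+.5,v,45))
L=np.array(L)[:,:2];Rr=np.array(Rr)[:,:2]
for P in(L,Rr):
    p=np.polyfit(P[:,1],P[:,0],1); print('ang',90-np.degrees(np.arctan(p[0])),P[0],P[-1])
print('width',np.linalg.norm(L-Rr,axis=1))
vs=np.where(m.any(1))[0]; print(vs[0],vs[-1])
for v in range(110,136,2): print(v,im[v,311],im[v,306])
for v in range(216,236,2): print(v,im[v,319])
for v in (126,128,222,224,226,228,231): print(v,onz(c,311 if v<200 else 318,v,45))
```

```text
[ 298  122   31  104 2152]
ang 81.76448047312273 [ 471.4 -236.3] [ 458.1 -330.4]
ang 82.1009202121489 [ 497.2 -242. ] [ 483.3 -336. ]
width [26.4 26.6 26.7 25.6 26.9 25.8 27.2 27.3 26.2 27.6 26.5 26.6 26.7 26.8
 28.3 25.8]
122 225
110 [89 91 87] [77 81 80]
112 [99 99 94] [77 82 82]
114 [97 99 93] [74 78 78]
116 [96 96 91] [74 76 77]
118 [ 97 100  95] [68 70 73]
120 [71 72 67] [65 69 71]
122 [73 74 67] [72 74 72]
124 [ 99 101  93] [ 99 100  96]
126 [102 104  97] [96 98 89]
128 [87 87 83] [77 78 73]
130 [ 98 100  93] [96 96 91]
132 [101 103  95] [100 101  96]
134 [102 103  95] [103 105  95]
216 [117 119 111]
218 [116 116 111]
220 [115 116 109]
222 [87 85 81]
224 [49 51 46]
226 [42 43 39]
228 [35 34 31]
230 [63 66 62]
232 [121 123 119]
234 [131 140 144]
126 [ 486.2 -222.9   45. ]
128 [ 485.7 -225.2   45. ]
222 [ 468.  -342.4   45. ]
224 [ 467.4 -345.1   45. ]
226 [ 466.8 -347.8   45. ]
228 [ 466.2 -350.5   45. ]
231 [ 465.3 -354.6   45. ]
```

```bash
cat >> h.py <<'E'
TH=38.4; xs=np.array([-np.sin(np.radians(TH)),np.cos(np.radians(TH)),0]); ys=np.array([-np.cos(np.radians(TH)),-np.sin(np.radians(TH)),0]); zs=np.array([0,0,1.])
F0=np.array([468.4,119,0])
def W(x,y,z): return F0+x*xs+y*ys+z*zs
def Qm(x,z):
    y=np.cross(z,x); return np.roll(Ro.from_matrix(np.stack([x,y,z],1)).as_quat(),1)
E
python3 - <<'E'
from h import *
np.set_printoptions(precision=3,suppress=True)
f=np.radians(60); tx=np.cos(f)*xs+np.sin(f)*zs; tz=np.sin(f)*xs-np.cos(f)*zs
p=W(-156,30,243); q=Qm(tx,tz)
print(p,planner.inverse_kinematics(p,q))
r.move_to(p,q); r.wait(.2)
c=cam('wrist'); save(c,'pics/w2.png'); np.savez('pics/w2.npz',R=c['R'],t=c['t'],k=[c['fx'],c['fy'],c['cx'],c['cy']])
print(status.read_t(),status.read_eef_pos(),p)
for n,P in dict(slot=W(0,75,135),tl=W(0,105,230),tr=W(0,-105,230),mouth=W(-26,-70,185)).items(): print(n,proj(c,P))
E
```

```text
[541.788 -21.891 243.   ] [ 0.59   0.986 -0.591  1.202 -0.251  1.813  0.739]
3.1583 [541.79  -22.51  243.787] [541.788 -21.891 243.   ]
slot [283.148 191.167]
tl [246.015 124.685]
tr [448.489 124.532]
mouth [410.382 174.128]
```

View pics/w2.png

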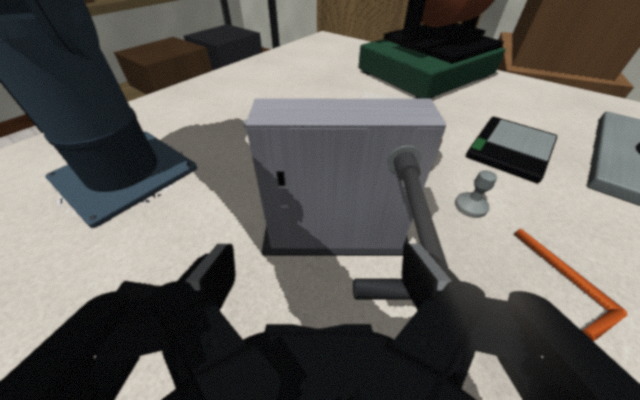

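Wrist view 2: panel front top edge runs (247,126)-(441,126), with the upper slot at (281,178), the lower slot (in shadow) at (284,206) and the screw head at (404,160). The predictions agree on the slot side and are a few pixels off on the screw side. I'll extract edges.

Run:
```python
from h import *
np.set_printoptions(precision=1,suppress=True,linewidth=200)
im=cv2.imread('pics/w2.png'); g=cv2.GaussianBlur(cv2.cvtColor(im,cv2.COLOR_BGR2GRAY),(3,3),0).astype(int)
d=np.load('pics/w2.npz'); fx,fy,cx,cy=d['k']
c=dict(R=d['R'],t=d['t'],fx=fx,fy=fy,cx=cx,cy=cy)
for v in (130,140,150): print('row',v,244,g[v,244:256],'|432',g[v,432:448])
for u in (260,300,340,380,430): print('col',u,'rows 120..132',g[120:133,u], '95..',g[95:104,u])
print('slot cols row178',g[178,270:294],'row 206',g[206,272:298])
print('slot rows col281',g[164:222,281]); print(g[164:222,284])
A=cv2.resize(im[90:300,230:460],None,fx=3.4,fy=2.8,interpolation=cv2.INTER_CUBIC)
A=cv2.convertScaleAbs(A,alpha=1.7); cv2.imwrite('pics/w2c.png',A)
for u,v in [(247,126),(442,126)]: print(onz(c,u,v,230))
```

```text
row 130 244 [97 94 90 86 83 82 82 83 84 84 83 83] |432 [ 89  90  89  87  88  88  87  87  88  89  92 106 134 166 188 198]
row 140 244 [120 145 167 169 147 115  92  84  82  82  82  82] |432 [ 91  89  88  88  88  88  88  89  95 118 152 182 195 199 199 200]
row 150 244 [104 102 101 100  99  97  93  88  85  83  82  82] |432 [ 92  93  93  94  95 102 120 148 175 190 196 198 198 198 197 198]
col 260 rows 120..132 [157 156 155 151 137 113  94  87  87  86  83  82  81] 95.. [202 200 194 182 169 162 159 159 160]
col 300 rows 120..132 [155 156 156 152 137 114  95  91  93  91  86  83  82] 95.. [202 200 193 180 168 160 157 157 158]
col 340 rows 120..132 [154 154 154 151 139 118  98  92  92  90  85  81  80] 95.. [200 200 196 185 170 159 156 155 155]
col 380 rows 120..132 [155 154 154 151 138 115  94  84  84  84  83  83  85] 95.. [203 203 196 183 169 159 156 155 154]
col 430 rows 120..132 [158 157 157 154 142 120 100  93  94  93  89  88  87] 95.. [ 29  34  50  82 117 139 148 151 152]
slot cols row178 [55 57 59 60 62 62 55 40 23 10  5  4  9 21 40 61 75 81 83 84 85 85 86 87] row 206 [54 55 54 54 55 56 56 57 61 65 68 70 70 70 69 64 59 56 53 53 53 55 56 55 53 52]
slot rows col281 [85 85 86 86 86 83 70 49 26 12  8  6  5  5  4  4  5  4  5  7 17 37 57 67 65 59 56 56 55 55 53 53 54 54 53 53 52 53 54 55 58 63 65 63 59 56 56 56 55 55 54 54 56 57 56 55 54 54]
[83 83 83 83 84 83 77 68 60 55 53 52 50 45 40 38 37 35 33 33 39 52 67 73 69 60 55 54 53 53 54 54 54 54 53 53 54 54 53 54 60 67 70 67 61 56 54 55 55 54 54 55 55 55 55 54 54 55]
[388.9  52.7 230. ]
[546.5 177.2 230. ]
```

View pics/w2c.png

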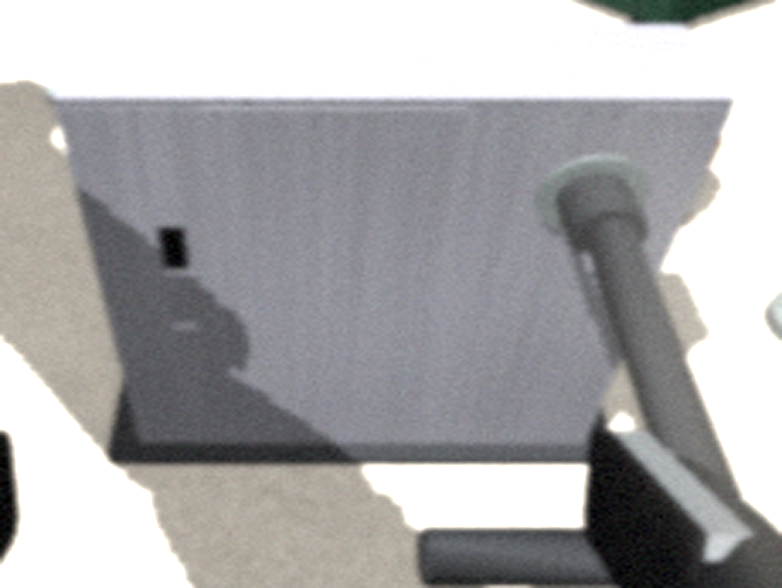

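Run:
```python
from h import *
np.set_printoptions(precision=1,suppress=True,linewidth=200)
d=np.load('pics/w2.npz'); fx,fy,cx,cy=d['k']
c=dict(R=d['R'],t=d['t'],fx=fx,fy=fy,cx=cx,cy=cy)
def onx(c,u,v,x):
    o,dd=ray(c,u,v); s=(x-(o-F0)@xs)/(dd@xs); P=o+s*dd-F0; return np.array([P@xs,P@ys,P@zs])
for n,u,v,x in [('tl',246,125,0),('tr',445.6,125,0),('upTop',280.8,171,0),('upBot',281,185.5,0),('lowsill',284.3,206.5,2.5),('upsill',283,187,2.5),('bottomL',230+140/3.4,90+440/2.8,0),('washer',230+596/3.4,90+195/2.8,0),
 ('headtop',230+597/3.4,90+163/2.8,-10),('headmouth',230+612/3.4,90+225/2.8,-26)]: print(n,onx(c,u,v,x))
print('pred slots',[proj(c,W(0,75,z)) for z in (167,139,131,103)])
print('headpred', [proj(c,W(-26,y,185)) for y in (-58,-70,-82)], 'head px', 230+np.array([575,645])/3.4)
S=cam('scene')
a=lambda U,V:((U+.5)/4-.5+175,(V+.5)/4-.5+120)
print('scene pred slots',[ (proj(S,W(0,75,z))-[175,120])*4 for z in (167,139,131,103)],'tl',(proj(S,W(0,105,230))-[175,120])*4,'tr',(proj(S,W(0,-105,230))-[175,120])*4,'mouth',(proj(S,W(-26,-70,185))-[175,120])*4,'corner',(proj(S,W(-158,-70,185))-[175,120])*4,'tip',(proj(S,W(-158,0,185))-[175,120])*4)
```

```text
tl [ -0.  105.1 229.6]
tr [  -0.  -102.2  229.5]
upTop [ -0.   74.8 168.2]
upBot [ -0.   76.8 144.8]
lowsill [  2.5  76.4 103.8]
upsill [  2.5  75.  139.9]
bottomL [ -0.  105.1  12.2]
washer [ -0.  -70.2 184.9]
headtop [-10.  -63.3 207.6]
headmouth [-26.  -68.4 190.3]
pred slots [array([280.8, 171.8]), array([282.9, 188.9]), array([283.4, 193.4]), array([285.3, 208.2])]
headpred [array([399.3, 174.1]), array([410.4, 174.1]), array([421.4, 174.1])] head px [399.1 419.7]
scene pred slots [array([522.6, 135.1]), array([523.2, 167.8]), array([523.4, 177. ]), array([523.9, 208.9])] tl [481.9  53.6] tr [765.9  90. ] mouth [706.5 156.8] corner [662.4 252.9] tip [560.  237.5]
```

Run:
```python
from h import *
np.set_printoptions(precision=1,suppress=True,linewidth=200)
r.set_gripper(64,60)
p=np.array([477.8,-283.5,0])
r.line_to(W(-190,60,300),Q(110),400) if False else r.move_to([477.8,-283.5,140],Q(81.9))
r.line_to([477.8,-283.5,20],max_speed=150)
print(status.read_eef_pos(),status.read_force())
r.set_gripper(20,60); r.wait(.2)
print(status.read_gripper_width(),status.read_gripper_force(),status.read_eef_pos(),status.read_t())
r.line_to([477.8,-283.5,120],max_speed=150); r.wait(.1)
print(status.read_gripper_width(),status.read_force(),status.read_eef_pos())
c=cam('wrist'); save(c,'pics/w3.png')
# expected plate position
P=np.array(status.read_eef_pos()); b=np.array([np.cos(np.radians(81.9)),np.sin(np.radians(81.9)),0]); n=np.array([-b[1],b[0],0])
print([proj(c,P+66*b+s*15*n+[0,0,2.5+47.5]) for s in(1,-1)])
```

```text
[ 478.6 -283.7   20.6] [ 0.3 -0.5  0.7]
28.22961757036744 59.27669405937195 [ 478.2 -283.8   21.1] 6.1583
28.035942360721958 [-0.1 -0.5 -2.7] [ 476.8 -283.   118.7]
[array([278.2, 126.7]), array([358.4, 126.8])]
```

View pics/w3.png

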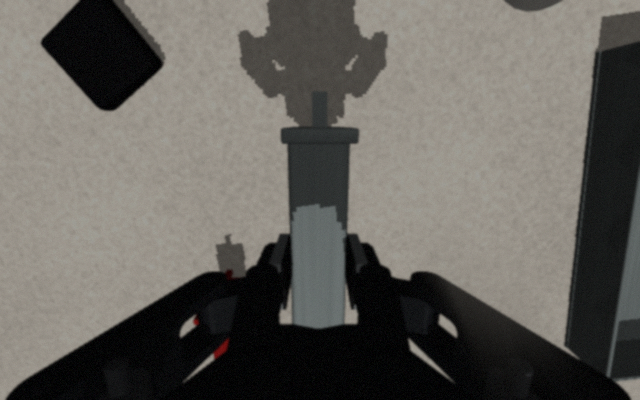

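```bash
cat >> h.py <<'E'
def SF():
    P=np.array(status.read_eef_pos())-F0; return np.array([P@xs,P@ys,P@zs])
def FF():
    f=np.array(status.read_force()); return np.array([f@xs,f@ys,f@zs])
E
python3 - <<'E'
from h import *
np.set_printoptions(precision=2,suppress=True,linewidth=200)
q=Q(128.4)
r.move_to(W(-180,110,190),q)
r.line_to(W(-112,75.3,120.1),q,200); r.wait(.2)
e=SF()-[-112,75.3,120.1]; print(SF(),FF())
off=-e
r.line_to(W(*(np.array([-84,75.3,120.1])+off)),q,80); r.wait(.2); print(SF(),FF(),status.read_t())
rm=Ro.from_quat(np.roll(status.read_eef_rot(),-1)).as_matrix(); print(rm@[1,0,0]@np.stack([xs,ys,zs],1),rm[:,2])
f0=FF()
for x in np.arange(-81,-63,2):
    r.line_to(W(*(np.array([x,75.3,120.1])+off)),q,40); d=FF()-f0
    print(x,SF(),d)
    if np.linalg.norm(d)>8: break
c=cam('scene'); A=cv2.resize(c['pixels'][120:220,270:390,::-1],None,fx=6,fy=6,interpolation=cv2.INTER_CUBIC); cv2.imwrite('pics/s3.png',A)
print(status.read_t())
E
```

```text
[-113.6    75.44  120.8 ] [ 0.51  0.55 -3.32]
[-82.83  75.15 119.41] [ 0.12 -0.06 -3.05] 9.5417
[ 1. -0. -0.] [ 0. -0. -1.]
-81 [-79.24  75.18 119.36] [-0.26  0.69  0.23]
-79 [-77.28  75.15 119.4 ] [-0.48  0.01 -0.52]
-77 [-75.25  75.14 119.42] [-0.03 -0.02 -0.05]
-75 [-73.23  75.14 119.4 ] [ 0.16 -0.36  0.29]
-73 [-71.24  75.16 119.41] [-0.31  0.38 -0.63]
-71 [-69.25  75.13 119.4 ] [ 0.03 -0.68 -0.65]
-69 [-67.21  75.13 119.4 ] [-0.34  0.28 -0.27]
-67 [-65.25  75.17 119.39] [-0.67  0.29 -0.09]
-65 [-64.43  75.21 119.51] [-4.76  1.29 -3.  ]
11.8417
```

Run:
```python
from h import *
np.set_printoptions(precision=2,suppress=True,linewidth=200)
q=Q(128.4); b=np.array(SF()); 
cmd=np.array([-65+1.6-2.6,75.3-.14,119.4])   # command ~1.2 mm off the panel
r.line_to(W(*cmd),q,40); r.wait(.1); f0=FF(); print(SF(),f0)
for z in np.arange(117,100,-2):
    r.line_to(W(cmd[0],cmd[1],z),q,40); d=FF()-f0; print(z,SF(),d)
    if abs(d[2])>12: break
print(status.read_t())
```

```text
[-65.39  75.11 119.31] [-0.47 -0.31 -2.65]
117 [-65.71  75.26 116.78] [-0.22 -0.04 -0.25]
115 [-65.96  75.19 114.89] [ 0.43  0.18 -0.73]
113 [-65.95  75.16 112.91] [ 0.59  0.13 -1.22]
111 [-65.94  75.17 110.88] [ 0.65 -0.51 -0.23]
109 [-65.96  75.17 108.89] [-0.33  0.12 -2.07]
107 [-65.95  75.15 106.9 ] [ 0.3  -0.56 -1.19]
105 [-66.07  75.09 105.03] [-1.14  0.54  0.89]
103 [-66.15  74.94 103.24] [1.09 0.73 5.81]
101 [-66.58  74.42 101.84] [ 1.19  1.97 12.2 ]
14.4417
```

Run:
```python
from h import *
np.set_printoptions(precision=2,suppress=True,linewidth=200)
q=Q(128.4)
s=SF(); 
r.line_to(W(-66,75,104),q,40)
r.set_gripper(52,60); r.wait(.2); print('rel',SF(),FF())
p=SF(); r.line_to(W(p[0],p[1],290),q,250)
r.line_to(W(-100,-70,290),q,250); r.wait(.3)
c=cam('wrist'); save(c,'pics/w4.png'); np.savez('pics/w4.npz',R=c['R'],t=c['t'],k=[c['fx'],c['fy'],c['cx'],c['cy']])
s=cam('scene'); save(s,'pics/s4.png'); save(cam('side'),'pics/d4.png')
print(SF(),status.read_t())
for n,P in dict(corner=W(-158,-70,183),tip=W(-158,0,183),mouth=W(-26,-70,185)).items(): print(n,proj(c,P))
# bracket check points in scene: plate top edges, bar outer end
for x,y,z in [(0,15,48),(0,-15,48),(-130,0,0)]: print(proj(s,W(x,75+y,104+z)))
A=cv2.resize(s['pixels'][120:220,290:380],None,fx=4,fy=4,interpolation=cv2.INTER_CUBIC)
B=cv2.resize(c['pixels'][110:310,200:400],None,fx=2.2,fy=2.2,interpolation=cv2.INTER_CUBIC)
o=np.zeros((440,800,3),np.uint8); o[:400,:360]=A; o[:440,360:]=B; cv2.imwrite('pics/comp.png',o[:,:,::-1])
```

```text
rel [-65.99  75.01 103.99] [-0.04 -0.83 -0.26]
[-100.17  -69.7   290.23] 17.3333
corner [318.71 249.24]
tip [251.02 249.25]
mouth [318.77 115.83]
[300.96 157.5 ]
[310.53 158.85]
[292.51 194.75]
```

View pics/comp.png

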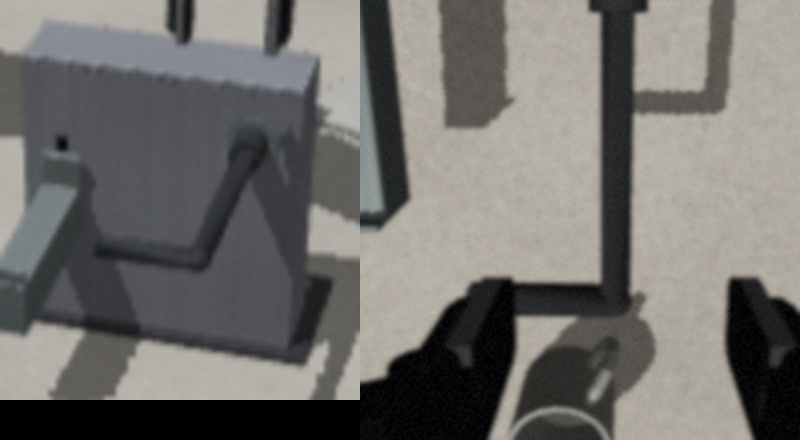

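The composite shows the bracket hanging in the slots, with the upper slot's dark remainder at (62,143), so it is home. From above, the dark key's long arm runs down x≈616 and its corner is at (616,299), about 3 mm closer to the panel than nominal. I'll measure it precisely and grip.

Run:
```python
from h import *
np.set_printoptions(precision=2,suppress=True,linewidth=200)
im=cv2.imread('pics/w4.png'); g=cv2.cvtColor(im,cv2.COLOR_BGR2GRAY).astype(float)
d=np.load('pics/w4.npz'); fx,fy,cx,cy=d['k']; c=dict(R=d['R'],t=d['t'],fx=fx,fy=fy,cx=cx,cy=cy)
def cross(a,lo):  # half-level dark span
    t=(a.max()+a.min())/2; i=np.where(a<t)[0]; l,h=i[0],i[-1]
    return lo+l-(t-a[l])/(a[l-1]-a[l]), lo+h+(t-a[h])/(a[h+1]-a[h])
def s(P): P=P-F0; return np.array([P@xs,P@ys,P@zs])
for v in (130,140,170,180,190,200,210,220,230):
    a,b=cross(g[v,304:330],304); 
    P=onz(c,(a+b)/2,v,184.5); print(v,round(b-a,2),s(P))
for u in (272,280,288,296,302):
    a,b=cross(g[228:265,u],228); P=onz(c,u,(a+b)/2,181); print('short',u,round(b-a,2),s(P))
for v in (105,108,111,114): 
    a,b=cross(g[v,295:340],295); print('head',v,round(b-a,2),s(onz(c,(a+b)/2,v,185)),(a+b)/2)
print(g[108:124,312])
```

```text
130 14.76 [-38.4  -68.03 184.5 ]
140 14.78 [-47.37 -67.88 184.5 ]
170 14.34 [-75.28 -67.65 184.5 ]
180 14.36 [-84.94 -67.6  184.5 ]
190 13.84 [-94.79 -67.49 184.5 ]
200 13.59 [-104.83  -67.28  184.5 ]
210 13.55 [-115.07  -67.32  184.5 ]
220 13.48 [-125.52  -67.23  184.5 ]
230 13.08 [-136.17  -67.14  184.5 ]
short 272 15.25 [-154.78  -21.52  181.  ]
short 280 15.08 [-154.78  -29.82  181.  ]
short 288 14.99 [-154.85  -38.12  181.  ]Traceback (most recent call last):
  File "<stdin>", line 13, in <module>
  File "<stdin>", line 7, in cross
IndexError: index 37 is out of bounds for axis 0 with size 37
```

```bash
cat >> h.py <<'E'
def Qp(yaw,a):  # tool x at yaw, nosed up by a deg
    t,a=np.radians(yaw),np.radians(a); h=np.array([np.cos(t),np.sin(t),0]); z=np.array([0,0,1.])
    return Qm(np.cos(a)*h+np.sin(a)*z, np.sin(a)*h-np.cos(a)*z)
E
python3 - <<'E'
from h import *
np.set_printoptions(precision=2,suppress=True,linewidth=200)
q=Qp(128.4,2.5)
r.set_gripper(40,100)
f0=FF()
p=np.array([-99.8,-67.4,176.5])
r.line_to(W(p[0],p[1],230),q,200); r.wait(.15); e=SF()-[p[0],p[1],230]; print('err',e)
p=p-e
r.line_to(W(*p),q,120); r.wait(.1); print(SF(),FF()-f0)
r.set_gripper(8,60); r.wait(.3)
print(status.read_gripper_width(),SF(),FF()-f0,status.read_wrist_torque(),status.read_t())
E
```

```text
err [ 0.04 -1.28  1.77]
[-100.09  -66.99  175.88] [0.55 0.41 0.94]
7.853758642436808 [-99.93 -66.24 174.83] [-0.03 -0.27  1.38] [-0.03 -0.07 -0.06] 19.625
```

Run:
```python
from h import *
np.set_printoptions(precision=2,suppress=True,linewidth=200)
print(status.read_gripper_width(),status.read_gripper_force())
r.set_gripper(0,60); r.wait(.2); print(status.read_gripper_width(),status.read_gripper_force(),SF(),FF())
c=cam('wrist'); save(c,'pics/w5.png'); s=cam('scene'); save(s,'pics/s5.png'); d=cam('side')
A=cv2.resize(s['pixels'][120:220,290:380],None,fx=4,fy=4,interpolation=cv2.INTER_CUBIC)
B=cv2.resize(c['pixels'][110:310,200:400],None,fx=2.2,fy=2.2,interpolation=cv2.INTER_CUBIC)
o=np.zeros((440,800,3),np.uint8); o[:400,:360]=A; o[:440,360:]=B; cv2.imwrite('pics/comp2.png',o[:,:,::-1])
```

```text
7.853758642436808 0.42286642390536144
0.09225538902655628 0.15313836815039394 [-99.75 -66.   174.63] [ 1.31 -0.08  1.13]
```

View pics/comp2.png

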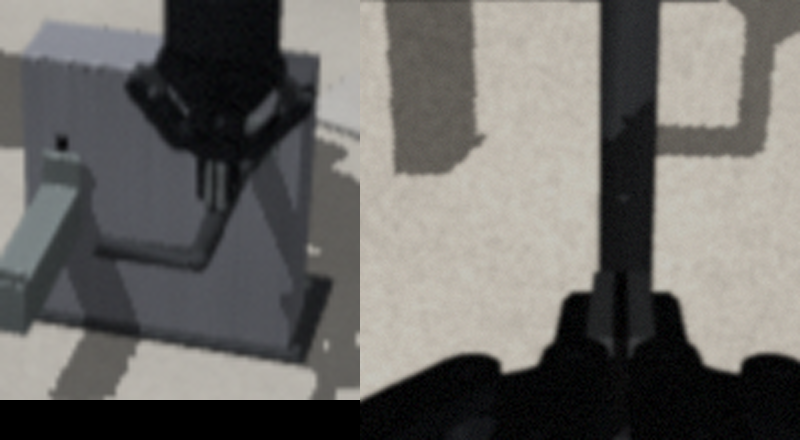

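Run:
```python
from h import *
np.set_printoptions(precision=1,suppress=True,linewidth=200)
c=cam('wrist'); s=cam('scene'); d=cam('side')
save(d,'pics/d5.png')
p=np.array(status.read_eef_pos()); Rt=Ro.from_quat(np.roll(status.read_eef_rot(),-1)).as_matrix(); print(p,SF(),Rt[:,2])
for n,P in dict(tcp=p,tip=p+14*Rt[:,2],keygrip=W(-100,-67.5,181.5),corner=W(-154.8,-67,179),mouth=W(-25,-68.2,185),tipS=W(-154.8,3,179)).items():
    print(n,'scenecrop',(proj(s,P)-[290,120])*4,'wristcrop',(proj(c,P)-[200,110])*2.2+[360,0])
# dark finger mask bottom in scene
g=cv2.cvtColor(s['pixels'],cv2.COLOR_RGB2GRAY)
for v in range(150,190,2): print(v,g[v,332:360])
```

```text
[582.2  81.8 174.7] [-99.8 -66.1 174.7] [-0.  0. -1.]
tcp scenecrop [216.6 220.8] wristcrop [619.3 282.5]
tip scenecrop [216.1 237.7] wristcrop [619.3 264. ]
keygrip scenecrop [218.9 212.7] wristcrop [624.7 292.1]
corner scenecrop [198.9 257.4] wristcrop [622.5 467.2]
mouth scenecrop [244.4 155.8] wristcrop [628.5  -5.1]
tipS scenecrop [ 97.1 242. ] wristcrop [380.7 467. ]
150 [17 14 12 21 25 19 16 17 16 15 14 14 27 32 19 15 14 15 15 40 74 82 83 68 40 20 12 16]
152 [20 17 18 25 25 23 11  9 16 15 15 10 19 17 13 16 17 13 18 44 59 52 35 17 13 14 13 15]
154 [20 17 16 18 19 19 13 10 12 10 10 12 11 12 12  8  8 14 13 10 21 12 13 16 14 12 14 23]
156 [50 26 21 22 16 15 18 15 13 16 13 17 15 19 16 10  8 10 14 15 14 16 12 17 15 21 39 55]
158 [83 79 74 72 72 68 42 22 17 18 13 13 15 17 16 18 15  7 12 13 14 17 16 17 30 48 69 78]
160 [86 85 86 87 86 86 83 40 18 32 51 31 37 40 23 16 13 13 34 42 36 23 25 40 52 58 62 76]
162 [87 87 87 85 87 88 84 40 19 52 66 39 62 74 44 18 14 17 36 37 31 40 49 59 61 58 58 64]
164 [86 85 87 86 87 88 85 41 25 57 68 40 55 69 37 15 13 14 27 38 54 58 60 60 62 60 61 61]
166 
[... 375 characters left out ...]
 88 89 89 80 61 55 52 48 37 35 61 83 84 86 87 88 87 86 84 67 60 61 59]
176 [86 86 87 86 86 89 88 87 65 57 54 49 41 34 53 82 87 85 87 85 86 86 87 87 83 68 59 58]
178 [87 87 87 87 87 87 86 70 56 51 47 40 31 40 80 86 86 85 87 87 84 85 87 87 86 84 67 58]
180 [85 85 85 84 85 84 72 56 52 46 39 33 40 74 84 86 84 83 87 86 86 86 86 85 85 85 83 63]
182 [61 61 56 59 59 58 56 55 51 39 31 42 73 82 86 86 83 82 85 86 85 86 86 86 86 86 86 75]
184 [59 61 61 63 62 62 64 61 53 41 42 72 84 86 86 84 83 82 86 81 84 85 86 85 86 87 85 82]
186 [48 50 47 49 49 43 44 41 39 46 72 84 86 84 85 84 83 85 84 84 85 86 84 85 85 85 84 83]
188 [83 83 84 80 79 79 74 73 76 83 85 85 85 84 83 83 82 83 83 84 83 83 84 84 85 84 84 83]
```

Run:
```python
from h import *
np.set_printoptions(precision=2,suppress=True,linewidth=200)
q=Qp(128.4,2.5); f0=FF(); p=np.array([-99.8,-67.4+1.28,174.8-1.8]); s0=SF()
for dz in range(0,-13,-1):
    r.line_to(W(p[0],p[1],p[2]+dz),q,30); f=FF()-f0; print(dz,SF(),f,status.read_wrist_torque())
    if abs(f).max()>4: break
print(status.read_t(), status.read_gripper_width())
```

```text
0 [-99.91 -66.8  173.89] [-0.14 -0.29  6.82] [-0.02  0.26  0.05]
20.625 0.18018251884608397
```

Closed fingertips rest on top of the key at TCP z=174, so they reach about 25 mm less far than stated. I'll regrip lower.

Run:
```python
from h import *
np.set_printoptions(precision=2,suppress=True,linewidth=200)
q=Qp(128.4,2.5); x,y=-99.8,-67.4+.6
r.line_to(W(x,y,186),q,80); r.set_gripper(40,80); r.wait(.1); f0=FF(); print(SF())
for z in (172,166,161,157):
    r.line_to(W(x,y,z),q,60); f=FF()-f0; print(SF(),f)
    if abs(f).max()>6: break
else:
    r.set_gripper(4,80); r.wait(.3)
    print(status.read_gripper_width(),status.read_gripper_force(),SF(),FF()-f0,status.read_wrist_torque())
print(status.read_t())
```

```text
[-99.79 -66.76 185.95]
[-99.6  -66.37 171.31] [ 0.23 -0.78 -0.42]
[-99.73 -66.54 165.61] [-0.66 -0.68  0.12]
[-99.69 -66.56 160.65] [-0.8  -0.31  0.44]
[-99.71 -66.6  156.71] [-0.44 -0.35  0.31]
12.093806407819432 80.24875402450562 [-99.84 -67.27 157.25] [-1.   -3.06  2.43] [ 0.27 -0.3  -0.26]
23.3
```

Run:
```python
from h import *
np.set_printoptions(precision=2,suppress=True,linewidth=200)
q=Qp(128.4,2.5)
y=-66.8
for k in range(3):
    f=FF(); y+=np.clip(f[1]*.25,-.6,.6); r.line_to(W(-99.8,y,157.0),q,40); r.wait(.1); print('c',y,SF(),FF())
s=SF(); print('grip ref',s, status.read_wrist_torque())
r.line_to(W(-112,y,156.5),q,60); print(SF(),FF())
r.line_to(W(-155,y,155),q,120); r.wait(.1); print(SF(),FF(),status.read_gripper_width())
r.line_to(W(-155,y,161),Q(128.4),80); r.wait(.1); print('level',SF(),FF())
c=cam('wrist'); save(c,'pics/w6.png'); sc=cam('scene'); save(sc,'pics/s6.png'); save(cam('side'),'pics/d6.png'); np.savez('pics/w6.npz',R=c['R'],t=c['t'],k=[c['fx'],c['fy'],c['cx'],c['cy']])
r.line_to(W(-140,-100,165),Q(83),250)
r.line_to(W(-118,-121.9,160.7),Q(38.4),250); r.wait(.3)
print(SF(),status.read_t(),status.read_gripper_width())
c=cam('wrist'); save(c,'pics/w7.png'); np.savez('pics/w7.npz',R=c['R'],t=c['t'],k=[c['fx'],c['fy'],c['cx'],c['cy']])
sc=cam('scene'); save(sc,'pics/s7.png'); save(cam('side'),'pics/d7.png')
g=cv2.cvtColor(sc['pixels'],cv2.COLOR_RGB2GRAY)
t=SF()
for n,P in dict(corner=(t[0],t[1]+53.9,185),stip=(t[0]+70,t[1]+53.9,185),ltip=(t[0],t[1]-100,185),mouth=(-25,-68.2,185)).items(): print(n,proj(sc,W(*P)),proj(c,W(*P)))
```

```text
c -67.39999999999999 [-99.83 -67.38 157.11] [ 0.   -0.96  3.03]
c -67.64011533505241 [-99.85 -67.46 157.02] [0.46 0.03 3.76]
c -67.63220845355447 [-99.83 -67.48 157.01] [-0.1   1.26  4.08]
grip ref [-99.83 -67.48 157.01] [-0.07  0.32 -0.06]
[-110.97  -67.85  156.14] [ 2.34 -0.25  2.06]
[-153.77  -67.72  154.84] [ 0.88 -0.08 -2.28] 11.715599756370127
level [-154.6   -67.76  161.09] [-0.8  -0.14 -1.44]
[-118.19 -121.77  160.71] 27.975 12.2283714819144
corner [343.37 175.45] [318.18 341.62]
stip [349.18 162.87] [196.62 341.52]
ltip [400.67 183.84] [318.4   44.27]
mouth [351.09 158.96] [156.43 341.09]
```

Run:
```python
from h import *
for f in ('s7','s6','s4'):
    g=cv2.cvtColor(cv2.imread(f'pics/{f}.png'),cv2.COLOR_BGR2GRAY)
    print(f)
    if f=='s7':
        for v in range(154,194): print(v,' '.join('%3d'%x for x in g[v,334:362]),'||',' '.join('%3d'%x for x in g[v,372:408:3]))
g=cv2.cvtColor(cv2.imread('pics/w7.png'),cv2.COLOR_BGR2GRAY)
print('w7 long tip col 318 rows 30..60',g[30:60,318]); print('w7 row 100',g[100,300:338]); print('row 300..',g[330:352:3,180:260:4])
```

```text
s7
154  84  83  86  86  87  85  86  87  85  85  85  87  83  78  71  59  57  57  56  56  49  43  30  20  14  34  71  81 ||  57  91  79  77  87  95  89  15  12   6   7   6
155  83  84  85  89  87  86  87  87  87  84  86  87  84  79  64  52  50  50  52  53  49  39  30  20  16  37  77  82 ||  65  93  90  79  77  86  78  35   6   4   7  12
156  86  85  86  86  87  86  87  86  87  84  88  87  84  70  52  41  37  41  44  44  42  36  27  19  23  53  78  82 ||  73  96  95  91  82  77  64  55  25   8  13  16
157  84  84  86  87  87  87  88  88  86  86  86  86  84  63  41  34  32  36  40  38  39  35  25  20  26  61  79  82 ||  81  96  94  95  92  83  58  64  48  35  27  43
158  85  85  87  88  87  88  88  88  85  88  87  89  84  54  34  29  34  35  44  35  36  31  25  21  29  69  81  82 ||  87  96  96  94  95  92  55  64  62  54  48  58
159  86  86  87  89  87  87  89  87  87  86  88  87  85  48  33  34  34  34  43  34  37  31  29  24  36  72  79  79 ||  89  96  95  94  94  94  54  64  68  67  65  60
160  86  87  87  89  88  86  88  87  86  87  88  87  84  58  42  41  37  42  50  42  40  36  31
[... 5725 characters left out ...]
2  43  42  40  45]
w7 row 100 [209 204 194 154  89  38  28  23  24  29  31  28  33  36  42  39  38  43
  44  44  45  47  47  48  49  52  50  53  52  56  59  56  58  62  92 142
 179 197]
row 300.. [[11  7 11 11 14 16 25 19  9 13  9 13 18 18 12  8  8 12 10  9]
 [ 4  6 16 12 14 25 12  3 12 14  8 15  6 12 12 13  8 11 10  9]
 [14  0 12 11 11 11 13  4 12  9  8  7  4 13 14  9 17  4 11 10]
 [13 15  9 12 13  6 12  9 11  5  9  8  4  9  9 12  7  7  9  8]
 [10 11 10  5  5  2 13 12 11  5 12 13 11 21 18 11 13  8  8 11]
 [13 10 10  9  8  6 10  8  7 13  4  8 16 15  9 13  8  7  7  0]
 [ 6 11 10  7  8 12  7  0  3  9 10  8 13  5  6 10  9  6 13  4]
 [12 13  6 13  2  3  9 10  9 13  9 10  9  0 11  8  4  5 10 10]]
```

Run:
```python
from h import *
np.set_printoptions(precision=2,suppress=True,linewidth=200)
q=Q(38.4); y0,z0=-122.6,160.9
r.line_to(W(-102,y0,z0),q,80); r.wait(.2); f0=FF(); print(SF(),f0)
offs=[(0,0)]+[(a,b) for a,b in [(-1,0),(1,0),(0,1),(0,-1),(-1,1),(1,1),(1,-1),(-1,-1),(2,0),(-2,0),(0,2),(0,-2),(2,1),(-2,1),(2,-1),(-2,-1)]]
done=False; xc=None
for dy,dz in offs:
    xs0=-100 if xc is None else xc-2.5
    r.line_to(W(xs0,y0+dy,z0+dz),q,60)
    x=xs0
    while x<-84:
        x+=2 if xc is None else 1.5
        r.line_to(W(x,y0+dy,z0+dz),q,40); f=FF()-f0
        if f[0]<-4: break
    s=SF(); print((dy,dz),x,s,f,round(status.read_t(),1))
    if f[0]>=-4: done=True; break
    if xc is None: xc=x
    elif x>xc+4: print('deeper'); 
    if status.read_t()>42: break
print(done)
```

```text
[-102.3  -122.49  160.92] [ 0.68 -0.24 -1.86]
(0, 0) -84 [ -83.81 -122.81  160.98] [-0.62 -1.21  0.06] 30.9
True
```

Run:
```python
from h import *
np.set_printoptions(precision=2,suppress=True,linewidth=200)
q=Q(38.4); y,z=-122.6,160.9; f0=np.array([.68,-.24,-1.86])
x=-84
while x<-67:
    x+=2; r.line_to(W(x,y,z),q,40); f=FF()-f0
    print(x,SF(),f)
    y+=np.clip(.15*f[1],-.4,.4); z+=np.clip(.1*f[2],-.3,.3)
    if f[0]<-10: break
print(status.read_t(),status.read_gripper_width())
```

```text
-82 [ -81.86 -122.77  160.95] [-1.02 -2.48 -0.98]
-80 [ -79.76 -122.87  160.79] [-1.33 -0.94  1.09]
-78 [ -77.51 -122.87  160.77] [-0.55 -0.63  0.38]
-76 [ -75.46 -122.91  160.77] [-0.46  1.51 -0.03]
-74 [ -73.66 -122.91  160.87] [-0.35  0.36  0.22]
-72 [ -71.63 -122.91  160.93] [ 0.54 -0.92  0.58]
-70 [ -70.72 -123.1   161.14] [-2.53 -1.68  0.33]
-68 [ -70.48 -123.36  161.4 ] [-6.84 -1.52 -0.38]
-66 [ -70.28 -123.62  161.64] [-10.4   -1.49  -0.92]
33.175 12.184210930576862
```

Run:
```python
from h import *
np.set_printoptions(precision=2,suppress=True,linewidth=200)
q=Q(38.4)
r.line_to(W(-70.3,-123.2,161.2),q,40); print(FF())
r.set_gripper(36,60); r.wait(.3); print(SF(),FF())
r.line_to(W(-70.3,-123,215),q,150); r.set_gripper(0,60)
def tcp(th,R=125): return W(-70.5,-68-R*np.cos(th)+8.1*np.sin(th)-11, 185-R*np.sin(th)+8.1*np.cos(th)-15.7)
p=tcp(0); r.line_to(p+[0,0,22],q,150); r.wait(.3); f0=FF(); print(SF(),f0)
for th in np.arange(-.08,1.0,.04):
    r.line_to(tcp(th),q,50); f=FF()-f0; s=SF()
    print(round(th,2),s,f,round(status.read_t(),1))
    if f[2]>18 or status.read_t()>58: break
```

```text
[-2.81 -1.85 -1.35]
[ -70.26 -123.19  161.21] [-0.04  0.33 -0.22]
[ -70.85 -203.6   199.83] [-0.22 -0.11  0.19]
-0.08 [ -70.32 -203.86  186.61] [ 1.2   0.81 -0.34] 36.4
-0.04 [ -70.4  -203.98  181.94] [-0.24  0.5  -0.42] 36.7
0.0 [ -70.39 -203.71  176.92] [ 0.48  0.31 -0.03] 36.9
0.04 [ -70.43 -203.26  171.92] [ 0.04 -0.37 -0.22] 37.2
0.08 [ -70.45 -202.56  166.86] [-0.29  0.62 -0.3 ] 37.4
0.12 [ -70.45 -201.79  161.94] [-0.58  0.55 -1.08] 37.7
0.16 [ -70.43 -200.9   157.06] [0.43 0.2  1.18] 37.9
0.2 [ -70.55 -200.63  152.83] [ 0.39 -1.3   2.57] 38.2
0.24 [ -70.68 -199.77  148.4 ] [-0.53 -3.7   4.17] 38.4
0.28 [ -70.71 -198.38  143.54] [-1.29 -4.66  3.91] 38.7
0.32 [ -70.79 -196.77  138.67] [-0.74 -6.45  5.51] 38.9
0.36 [ -70.84 -195.08  134.  ] [-1.01 -5.06  4.28] 39.2
0.4 [ -70.87 -193.13  129.31] [-1.27 -5.68  4.1 ] 39.4
0.44 [ -70.86 -190.96  124.61] [-0.63 -6.18  4.27] 39.7
0.48 [ -70.85 -188.6   119.98] [ 0.18 -7.64  4.02] 40.0
0.52 [ -70.86 -185.88  115.38] [-1.07 -6.77  4.21] 40.2
0.56 [ -70.79 -183.03  110.83] [-0.7  -7.59  3.98] 40.5
0.6 [ -70.76 -180.07  106.46] [-0.47 -7.86  3.6 ] 40.7
0.64 [ -70.71 -176.86  102.12] [-0.79 -7.94  1.98] 41.0
0.68 [ -70.65 -173.46   97.89] [-0.38 -7.79  1.92] 41.2
0.72 [ -70.59 -169.8    93.71] [-0.06 -7.69  1.56] 41.5
0.76 [ -70.53 -166.13   89.74] [-0.25 -7.84  1.33] 41.8
0.8 [ -70.48 -162.33   85.85] [-0.53 -8.02  1.78] 42.0
0.84 [ -70.42 -159.12   82.59] [ 0.01 -8.1   2.21] 42.3
0.88 [ -70.37 -156.2    79.7 ] [ 0.02 -8.95  3.25] 42.5
0.92 [ -70.15 -151.95   76.21] [ 1.47 -8.59  2.52] 42.8
0.96 [ -69.95 -149.18   73.85] [  0.75 -10.06   5.88] 43.1
```

Run:
```python
from h import *
np.set_printoptions(precision=2,suppress=True,linewidth=200)
q=Q(38.4)
s=SF(); r.line_to(W(-70.5,-175,100),q,150); r.line_to(W(-70.5,-260,240),q,250); r.wait(.2)
c=cam('scene'); save(c,'pics/s8.png'); g=cv2.cvtColor(c['pixels'],cv2.COLOR_RGB2GRAY)
print(status.read_t())
for th in (.5,.62,.77): print(th,proj(c,W(-70.5,-68,185)),proj(c,W(-70.5,-68-154*np.cos(th),185-154*np.sin(th))))
for v in range(168,228,3): print(v,' '.join('%3d'%x for x in g[v,352:402:1]))
```

```text
44.55
0.5 [347.4  166.79] [393.73 196.34]
0.62 [347.4  166.79] [389.75 200.42]
0.77 [347.4  166.79] [384.04 204.75]
168  82  76  61  59  59  58  59  58  58  61  81  84  72  62  64  96 159 170 171 172 171 172 173 171 172 173 174 171 172 172 172 174 173 174 174 167 137 114 111 112 114 115 115 112 111 109 109 106 102 101
171  60  78  81  66  59  59  59  59  57  59  62  79  68  61  68 113 160 166 170 170 172 173 173 174 175 174 174 174 175 175 175 174 173 172 171 166 127 110 112 114 114 115 115 113 110 109 108 106 104 102
174  33  40  45  52  55  56  60  59  56  58  59  59  60  60  72 133 167 172 172 170 170 171 170 172 172 171 173 173 173 175 175 173 172 174 172 168 105  79  99 110 112 114 115 111 110 109 107 107 102 100
177  47  33  35  37  42  44  50  56  55  55  57  60  59  60  73 137 167 169 170 173 172 170 170 172 173 173 172 171 173 176 177 176 173 174 174 169 149  92  60  51  53  59  71  75  79  83  83  81  80  77
180  83  76  53  36  33  38  40  43  45  52  57  58  59  60  79 157 170 170 169 169 171 172 174 174 172 173 171 173 174 174 173 174 172 173 174 174 173 173 169 160 144 
[... 2395 characters left out ...]
  96  94  94  98 103 131 163 172 174 173 172 171 172 174 174 174 174 174 175 173 175 175
219 176 176 175 175 175 176 176 176 176 176 175 175 175 174 174 176 176 174 174 175 175 177 176 175 176 174 175 173 173 170 149 106  95  94  94 100 131 165 172 176 176 173 172 173 173 174 172 172 174 175
222 174 176 176 177 176 176 175 176 176 178 177 174 174 174 173 171 172 175 174 176 174 174 176 175 175 173 174 172 174 175 174 173 171 149 112 102 102 102 103 115 166 174 174 173 174 174 174 171 173 174
225 176 176 176 174 173 175 176 176 175 176 176 176 177 175 174 175 177 176 176 177 175 176 175 174 174 173 174 174 173 172 172 173 176 176 176 176 175 174 173 173 173 173 174 174 174 172 173 171 170 169
```

The key arm now stands at roughly 0.87 rad, so the screw is probably at its stop. I'll confirm with a second, firmer push.

Run:
```python
from h import *
np.set_printoptions(precision=2,suppress=True,linewidth=200)
q=Q(38.4)
def tcp(th,R=122): return W(-70.5,-68-R*np.cos(th)+8.1*np.sin(th)-11, 185-R*np.sin(th)+8.1*np.cos(th)-15.7)
n=-np.sin(.75)*ys*-1*-1+np.cos(.75)*zs
r.line_to(tcp(.75)+25*n,q,200); r.wait(.2); f0=FF(); print(SF(),f0)
for th in np.arange(.72,1.2,.04):
    r.line_to(tcp(th),q,50); r.wait(.05); f=FF()-f0; s=SF()
    print(round(th,2),s,f,round(np.linalg.norm(f),1),round(status.read_t(),1))
    if np.linalg.norm(f)>24: break
r.line_to(W(s[0],s[1]-20,s[2]+25),q,150); r.line_to(W(-70.5,-260,240),q,250); r.wait(.3)
c=cam('scene'); save(c,'pics/s9.png'); g=cv2.cvtColor(c['pixels'],cv2.COLOR_RGB2GRAY)
for v in range(174,213,3): print(v,' '.join('%3d'%x for x in g[v,350:386:1]))
print(status.read_t())
```

```text
[ -70.53 -180.99  111.43] [ 0.44  0.18 -0.86]
0.72 [ -70.53 -165.61   95.09] [-0.05 -0.09  0.5 ] 0.5 46.3
0.76 [ -70.5  -161.71   91.02] [ 0.26 -0.13  0.33] 0.4 46.6
0.8 [ -70.45 -158.18   87.36] [-0.57 -0.33  0.13] 0.7 46.9
0.84 [ -70.4  -155.64   84.62] [ 0.18 -3.65  3.76] 5.2 47.2
0.88 [ -70.27 -153.26   82.15] [ 0.84 -4.81  9.55] 10.7 47.5
0.92 [ -70.13 -151.04   80.06] [ 1.98 -6.78 13.52] 15.3 47.8
0.96 [ -69.67 -146.45   76.41] [ 2.8  -6.19 11.89] 13.7 48.1
1.0 [ -69.57 -143.59   74.18] [ 2.81 -8.69 13.87] 16.6 48.4
1.04 [ -69.43 -141.34   72.53] [  3.19 -10.49  16.52] 19.8 48.7
1.08 [ -69.86 -133.99   68.01] [ 1.76 -7.24 10.08] 12.5 49.0
1.12 [ -69.84 -130.58   66.08] [ 1.8  -8.49 11.74] 14.6 49.3
1.16 [ -69.83 -128.1    64.79] [  2.84 -11.45  16.28] 20.1 49.6
174  35  37  42  64  81  82  67  59  58  58  59  57  60  59  59  61  74 134 166 172 171 171 170 170 170 171 172 171 171 174 174 175 176 172 172 172
177  32  32  35  38  50  68  81  75  62  57  56  58  58  58  61  60  72 138 167 169 170 172 172 169 171 172 173 174 173 170 173 177 178 176 174 174
180  72  41  31  33  37  4
[... 907 characters left out ...]
68  42  36  38  39  35  31  30  28  37  64  88  94  94  95  95  95  95  96  93  92  94  96  94  93  93
201  81  82  84  81  82  83  81  82  83  81  79  79  52  36  37  38  37  33  36  67  91  95  95  97  97  95  95  93  95  95  95 100 107 145 150 150
204  81  81  83  82  82  82  82  82  80  82  80  81  59  37  35  34  35  38  37  51  88  99  95  94  95  94  95  96 112 166 175 177 176 174 175 175
207  51  54  56  62  60  62  59  61  64  63  64  65  52  57  57  51  38  35  37  35  55 121 103  96  95  96  94 107 169 181 182 179 176 175 174 175
210 170 169 159 157 150 145 143 139 117 112  92  70  64  64  58  61  80  87  51  38  39  38  65  92  96  99 133 170 177 177 177 177 175 175 176 177
51.25
```

Run:
```python
from h import *
np.set_printoptions(precision=1,suppress=True,linewidth=200)
r.move_to(W(-130,-100,300),Q(128.4)); r.wait(.2)
c=cam('wrist'); save(c,'pics/w10.png'); np.savez('pics/w10.npz',R=c['R'],t=c['t'],k=[c['fx'],c['fy'],c['cx'],c['cy']])
g=cv2.cvtColor(c['pixels'],cv2.COLOR_RGB2GRAY)
for n,P in dict(mouth=(-25,-68,185),corner=(-70,-68,185),t77=(-70,-68-154*.718,185-154*.696),t11=(-70,-68-154*.4536,185-154*.891)).items(): print(n,proj(c,W(*P)))
print(status.read_t())
print('cols',list(range(260,420,8)))
for v in range(90,220,4): print(v,' '.join('%3d'%x for x in g[v,280:400:4]))
```

```text
mouth [282.4  81.1]
corner [284.  132.2]
t77 [377.4 130.1]
t11 [344.4 129.7]
52.9417
cols [260, 268, 276, 284, 292, 300, 308, 316, 324, 332, 340, 348, 356, 364, 372, 380, 388, 396, 404, 412]
90  46  38  33 152 159 164 163 161 167 162 165 164 164 165 168 170  90  88  93 167 168 168 171 164 168 161 165 165 168 164
94  40  35  32 152 163 169 168 165 171 171 169 163 168 166 163 172 108  87  87 160 172 170 164 166 164 166 162 167 166 165
98  43  34  34 150 166 167 166 170 162 169 166 163 171 169 169 171 146  87  82 133 169 168 164 169 168 166 169 157 168 164
102  41  35  24 153 169 167 166 166 169 171 167 167 171 166 166 173 168  90  82  94 167 172 168 167 167 169 171 165 165 164
106  42  35  32 160 172 167 165 167 168 164 167 173 166 164 168 173 167 119  82  87 145 164 167 167 165 168 165 162 168 168
110  39  36  31 156 172 172 165 172 165 164 164 165 165 168 167 167 164 150  86  85 126 169 162 170 168 168 169 168 166 164
114  35  35  25 163 167 172 165 168 165 168 165 169 167 166 168 167 170 170  92  83  94 166 168 167 168 163 168 167 157 165
118  39  33  24 163 161 171 170 166 172 168 
[... 2479 characters left out ...]
 167 167 171 169 169 168 169 161 166 164 165 163 163 167 166 166 167 168 167 171
202 169 166 168 173 166 174 171 173 167 169 169 168 165 163 165 168 160 169 163 168 161 162 162 161 161 167 165 169 167 165
206 164 169 173 172 164 169 162 168 169 168 166 166 165 161 165 160 163 166 165 166 167 167 169 166 161 167 166 165 169 165
210 164 167 169 173 173 168 170 163 169 166 168 164 168 166 162 161 164 167 163 165 162 165 159 161 165 162 166 164 162 160
214 170 166 169 171 172 167 167 168 167 166 168 164 171 171 165 163 168 164 167 166 166 171 166 164 159 164 162 162 169 164
218 166 171 169 173 167 165 171 167 161 160 166 164 162 161 165 167 163 170 166 169 162 167 166 171 163 167 160 164 164 136
```

Run:
```python
from h import *
a=cv2.cvtColor(cv2.imread('pics/s4.png'),cv2.COLOR_BGR2GRAY).astype(int)[150:205,285:318]
s=cam('scene'); b=cv2.cvtColor(s['pixels'],cv2.COLOR_RGB2GRAY).astype(int)[150:205,285:318]
print('bracket change',np.abs(a-b).mean(),FF(),status.read_t())
print(r.job_done())
```

```text
bracket change 1.5652892561983471 [-0.47321611  0.32304993 -0.05974242] 52.9917
the job is handed in; nothing more can be done
None
```

I handed the job in at 53 s: the shelf arm is hung home and the key is standing fully in the screw by its short arm. I judge the screw to be at its stop from the push force (about 20 N resisted), not from a direct reading. The key arm ended near 1.08 rad, more than the stop plus play explains, so it may have slipped partway round in the recess.

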